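Fill the empty cells of the adhesive crate

TASK

Two places are still empty in the covered plywood crate of blue adhesive tins. Take the two loose blue tins from the stone slab and put one, upright, down through the cover onto the floor of each empty cell; set them down, do not drop them. The red and the yellow tin are not wanted.

Things in the scene. Friction and masses are not known exactly. Their poses are not given: they have to be found in the camera images.
- tin_a: first loose tin, bare metal with blue band and blue lid, 52 mm across, 105 mm high, straight sides, 0.25 to 0.5 kg. Origin: centre of its underside; z up. Starts upright on the slab (height 0) to the robot's right, 100 mm or more along x or y (centre to centre) from the other tins there: the other blue one and two of the same size with red and yellow bands and lids, not wanted.
- tin_b: second loose tin, bare metal with blue band and blue lid, 52 mm across, 105 mm high, straight sides, 0.25 to 0.5 kg. Origin: centre of its underside; z up. Starts upright on the slab (height 0) to the robot's right, 100 mm or more along x or y (centre to centre) from the other tins there: the other blue one and two of the same size with red and yellow bands and lids, not wanted.
- gap_a: empty cell: an orange disc, 68 mm across, on its floor. Origin: centre of the cell, on the floor, 8 mm above the slab; z up, x and y along the crate's sides. The fixed plywood crate, 204 x 294 mm, left of centre, turned up to 12 degrees, has 2 x 3 cells at 90 mm pitch; the other four hold blue tins of the same size, tops 113 mm above the slab.
- gap_b: the second empty cell of the same crate, also an orange disc; same origin and axes. The crate's grey cover sheet, top 62 mm above the slab, 6 mm thick, has a 74 mm square opening centred over every cell, sides along the crate's; a tin has 11 mm of play all round and stands 51 mm out of it.
Mind the look-alikes: they are no part of the job. Leave any green look-alike of the tin_a alone.

How it is judged (in metres and radians):
At the end, for the whole second after the job is handed in: Each of the two empty cells holds one of the two loose blue tins: its underside within 20 mm sideways of the cell's centre and within 6 mm of the floor's height, upright to 0.15 rad (about 9 degrees), at rest (below 0.03 m/s) and released. Either tin may go in either cell (((horizontal distance between tin_a and gap_a below 0.02 m and z of tin_a in the frame of gap_a between -0.006 and 0.006 m and horizontal distance between tin_b and gap_b below 0.02 m and z of tin_b in the frame of gap_b between -0.006 and 0.006 m) or (horizontal distance between tin_a and gap_b below 0.02 m and z of tin_a in the frame of gap_b between -0.006 and 0.006 m and horizontal distance between tin_b and gap_a below 0.02 m and z of tin_b in the frame of gap_a between -0.006 and 0.006 m)) and angle between each of tin_a, tin_b's own z axis and vertical below 0.15 rad and linear speed of each of tin_a, tin_b below 0.03 m/s and contact force between each of tin_a, tin_b and the fingers below 0.2 N); the robot touches nothing.
It fails at once if the first blue tin is dropped: it moves faster than 0.7 m/s with no finger touching it (linear speed of tin_a above 0.7 m/s and contact force between the fingers and tin_a below 0.01 N).
It fails at once if the second blue tin is dropped: it moves faster than 0.7 m/s with no finger touching it (linear speed of tin_b above 0.7 m/s and contact force between the fingers and tin_b below 0.01 N).
It also fails if it takes over 64 s, if anything falls off the work surface, if the arm or the gripper's body presses on something with over 40 N, if the wrist force passes 120 N, or if a joint passes its speed limit or range.

ROBOT

A 6-joint arm with a two-finger parallel gripper is mounted at the origin on the work surface. World frame = base frame: x ahead of the robot, y to its left, z up, the work surface at z = 0. Lengths are in m, angles in degrees, forces in N, time in s.
With the tool pointing down it reaches from about 0.4 to 0.825 m from the base axis. Payload 7 kg.
Tool frame: the origin (TCP) lies at the very end of the fingers, on their centre line; the grasp point (between the pads) lies 19 mm behind it (grasp_offset is the x of the grasp point in the tool frame, in m); x points along the fingers, y is the direction in which the jaws open and shut, and the axes are right-handed (so a half turn about x gives the same grasp; the last joint's range is limited). The gripper opens to 88 mm and grips with 3 to 60 N. Pads are 19 mm wide; open, the fingers measure 130 mm over their backs; the gripper's body (78 mm by 193 mm) begins 47 mm behind the grasp point.
Start: joints at [83.658, 20.546, 0.682, 0, -70.136, -16.507], TCP at [0.262, 0.622, 0.227] pointing down, gripper open.
Joint ranges: [-176.03, 176.03], [-82.01, 121.73], [-58.28, 71.71], [-173.87, 95.51], [-174.79, -0.11], [-173.66, 173.66]. Speed limits (degrees/s): [136.94, 136.94, 172.46, 180, 180, 180].

INTERFACE

Orientations are given as [roll, pitch, yaw] about the fixed x, y, z axes, in that order (R = Rz(yaw) Ry(pitch) Rx(roll)).
In Python, from plant import get_obs, snapshot, close_job, grasp_offset gives the robot as it stands.
- The arm moves only by the tool carry_out, never from a script. Its argument "series" is a list that holds one entry, the list of rows, each a list of 6 numbers: the shift along the tool's x, y, z in mm, then the turn, a rotation vector about the tool's x, y, z in degrees. A call has 1 to 10 rows; each row is the pose to reach, as a shift and turn from the pose commanded when the call began, along the tool's axes at that moment; what a row does not reach only later rows make up. A row lasts 1/8 s, in which the tool goes at most 62.5 mm and 10.7 degrees, less where a joint would pass 70% of its speed; a pose out of reach is approached as far as the arm can. A call with a gripper value outside its range is refused whole. "hand" is the gripper's target within -1 to 1 (shut at 1, half-way at 0, fully open at -1), set as the call begins (left out, the last holds). The fingers move at their own pace and stop on an object; the grip force is fixed at half the most. Time passes only in rows, so rows that repeat a pose let the fingers close. It gives the time, the measured TCP pose, the force and the opening at its end, in the units of the state.
- get_obs(): the state, without advancing time (a new reading comes with each control period).
- snapshot(name): name is "scene" or "side" or "wrist"; returns a dict with "color" (480x640x3 uint8, red, green, blue), "fx", "fy", "cx", "cy" (pixels), "eye" and "attitude" of the camera in the world. Camera axes: x right, y down, z forward; pixel columns grow to the right and rows downward; lengths in m; the calibration is good to about 2 mm. A picture is of the moment at which its call begins. There is no depth.
- close_job(): hands the job in, once; it reports no verdict.
The state is a dict: "clock": time; "joint_pos": joint angles; "qvel": joint speeds; "tau": joint torques, N m; "tool_pos": TCP position; "orientation": TCP orientation; "force": force on the tool from outside, world axes, zero at the start; "moment": the same for the moment, N m; "opening": finger opening in m.
Only numpy, scipy, OpenCV 4.12 (cv2) and the standard library are available. Lean on these libraries where they do the work, as an engineer would, in place of code of your own. Each camera call takes 0.05 s, during which the arm holds its last target.

## Working session

There is one attempt and no reset: what is moved stays moved. The work goes in short steps, Python scripts to look and compute and a tool call to move; the robot and the scene stay as the last step left them, time stands still between calls to the robot, and variables do not carry over. Pictures are saved under pics/ and viewed, and the job is handed in when it is done.

Besides the shell and the picture viewer there is one more tool, called as a command line: name --argument value ..., lists and objects as JSON in quotes. carry_out: Moves the arm, as the interface text tells. Its arguments: {"type":"object","properties":{"series":{"type":"array","items":{"type":"array","items":{"type":"array","items":{"type":"number"}}}},"hand":{"type":"number"}},"required":["series"]}

```bash
mkdir -p pics; ls; python3 - <<'E'
from plant import *
import cv2
o=get_obs();print(o);print(grasp_offset)
for n in("scene","side","wrist"):
    s=snapshot(n);cv2.imwrite(f"pics/{n}0.png",s["color"][:,:,::-1]);print(n,s["fx"],s["fy"],s["cx"],s["cy"],s["eye"],s["attitude"])
E
```

```text
pics
{'clock': 0.0, 'joint_pos': array([ 8.36555619e+01,  2.05888289e+01,  6.35229964e-01, -1.94202331e-02,
       -7.01350207e+01, -1.65066544e+01]), 'qvel': array([ 0.00943204, -0.06540519, -0.03467015, -0.155692  , -0.02073327,
        0.0791597 ]), 'tau': array([ 7.34117912e-04, -5.82710373e+01,  2.93064415e+01,  6.99800581e+00,
        6.95346709e-03, -1.59070282e-04]), 'tool_pos': array([0.26197157, 0.62157862, 0.22566536]), 'orientation': array([  94.86743878,   89.90951881, -107.99026691]), 'force': array([ 0.19296244,  0.06610358, -0.76480006]), 'moment': array([ 0.01762178, -0.02761104, -0.02719007]), 'opening': 0.08745378738784881}
-0.0188
scene 467.9789500913242 467.9789500913242 315.9993461534892 246.7748723540741 [1.06991887 0.22018167 0.6553962 ] [-132.92431217   -0.73355688  113.17256031]
side 435.4993961830415 435.4993961830415 320.26435842421216 241.09747166175882 [0.39646889 0.62476377 0.57937739] [-128.76871047   -1.14696731 -169.98832144]
wrist 396.1522856913263 396.1522856913263 321.63741937593807 237.7518017619809 [0.32456976 0.59541743 0.38400899] [ 1.65479501e+02  3.71240811e-04 -1.12789941e+02]
```

View pics/scene0.png

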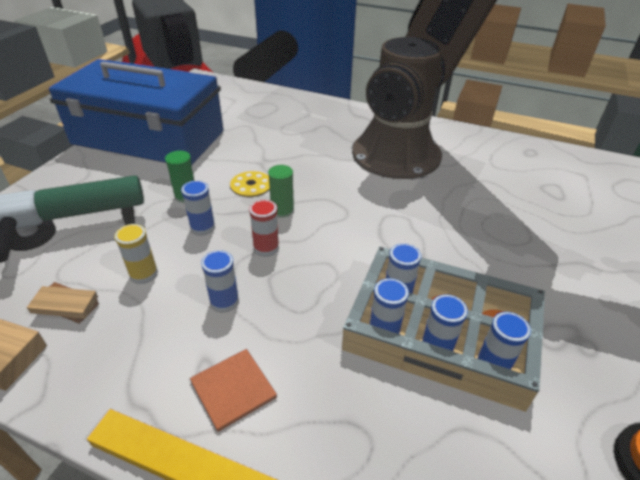

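View pics/side0.png

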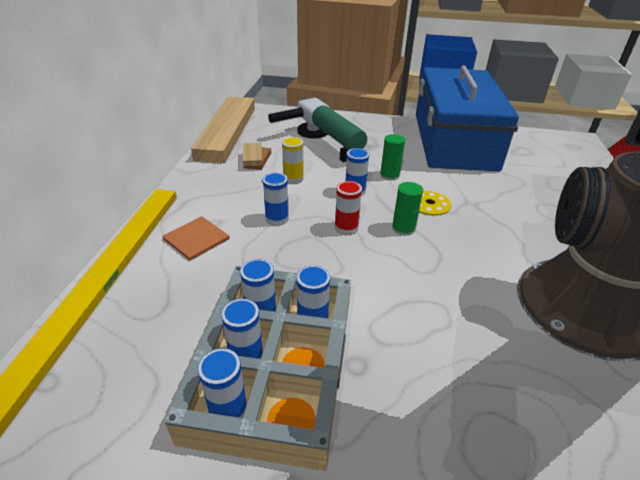

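View pics/wrist0.png

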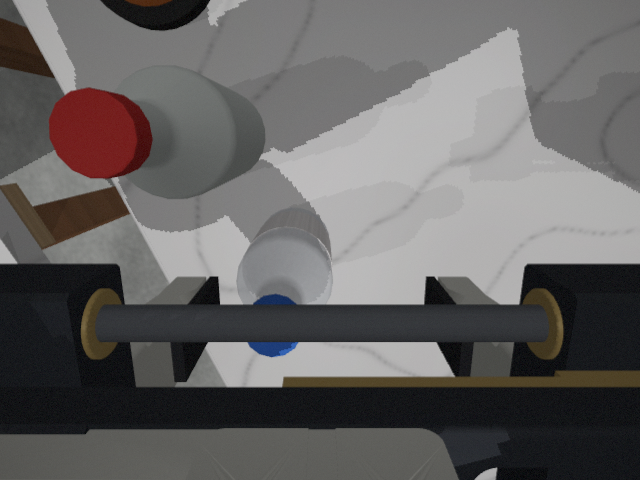

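```bash
python3 - <<'E'
import cv2,numpy as np
a=cv2.imread("pics/side0.png");b=cv2.imread("pics/scene0.png")
cv2.imwrite("pics/c1.png",cv2.resize(a[255:475,150:370],None,fx=2.7,fy=2.7,interpolation=cv2.INTER_CUBIC))
cv2.imwrite("pics/c2.png",cv2.resize(b[230:410,330:560],None,fx=3.3,fy=3.3,interpolation=cv2.INTER_CUBIC))
cv2.imwrite("pics/c3.png",np.hstack([cv2.resize(b[140:320,110:310],None,fx=2,fy=2,interpolation=cv2.INTER_CUBIC),cv2.resize(a[125:245,240:440],None,fx=2,fy=3,interpolation=cv2.INTER_CUBIC)]))
E
```

```text
(no output)
```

View pics/c1.png

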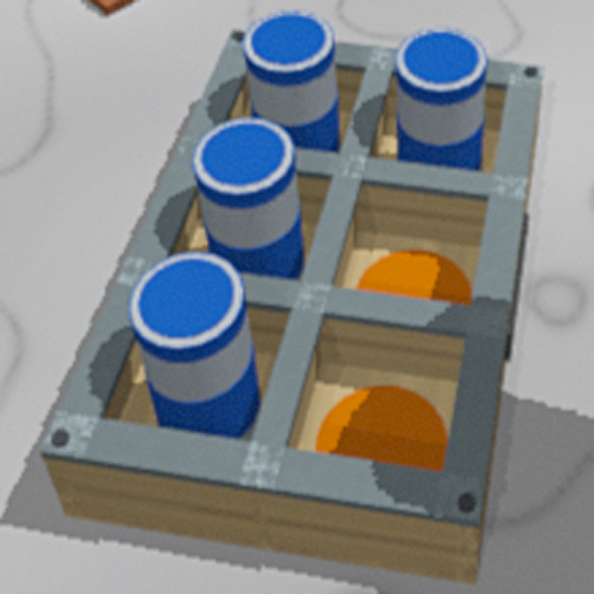

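View pics/c2.png

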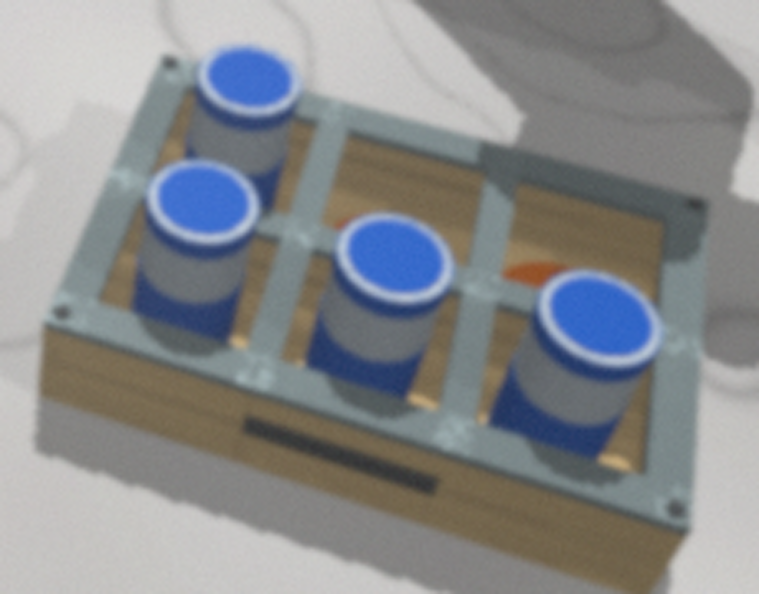

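View pics/c3.png

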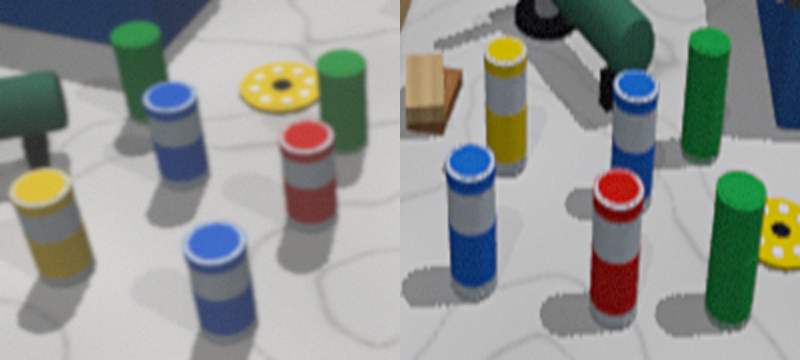

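```bash
cat > h.py <<'E'
import numpy as np,cv2
from scipy.spatial.transform import Rotation as R
def ray(s,uv,z):
    uv=np.atleast_2d(uv).astype(float)
    M=R.from_euler('xyz',s["attitude"],degrees=True).as_matrix()
    d=np.c_[(uv[:,0]-s["cx"])/s["fx"],(uv[:,1]-s["cy"])/s["fy"],np.ones(len(uv))]@M.T
    e=np.array(s["eye"]);t=(z-e[2])/d[:,2]
    return (e+t[:,None]*d)[:,:2]
def circ(p):
    A=np.c_[2*p,np.ones(len(p))];x=np.linalg.lstsq(A,(p**2).sum(1),rcond=None)[0]
    return x[:2],np.sqrt(x[2]+x[0]**2+x[1]**2)
def lids(s,z,lo=(105,120,0),hi=(125,255,255),vfrac=.85,amin=150,roi=None):
    hsv=cv2.cvtColor(s["color"],cv2.COLOR_RGB2HSV)
    m=cv2.inRange(hsv,lo,hi)
    out=[]
    n,l,st,c=cv2.connectedComponentsWithStats(m)
    for i in range(1,n):
        if not 60<st[i,4]<3500: continue
        mm=(l==i)
        v=hsv[...,2].astype(float); th=vfrac*np.percentile(v[mm],85)
        k=(mm&(v>th)).astype(np.uint8)
        cs,_=cv2.findContours(k,cv2.RETR_EXTERNAL,cv2.CHAIN_APPROX_NONE)
        cc=max(cs,key=cv2.contourArea)[:,0]
        if len(cc)<12: continue
        p,r=circ(ray(s,cv2.convexHull(cc)[:,0],z))
        out.append((c[i].round(),p.round(4),round(r,4)))
    return out
E
python3 - <<'E'
from plant import *
from h import *
px={"side":(np.array([(238,37),(531,72),(60,438),(467,502)])+.0)/2.7+(150,255)-.3,"scene":np.array([(170,63),(695,205),(62,313),(677,508)])/3.3+(330,230)-.3}
for n in("side","scene"):
    s=snapshot(n)
    p=ray(s,px[n],.062);print(n,"screws",p.round(4).tolist(),"ctr",p.mean(0),)
    for z in(.105,.113):
        for o in lids(s,z): print(z,*o)
E
```

```text
side screws [[0.6265, 0.0922], [0.4356, 0.0876], [0.6195, 0.372], [0.4285, 0.3671]] ctr [0.52750965 0.22971786]
0.105 [358. 152.] [ 0.4616 -0.3021] 0.0207
0.105 [356. 159.] [ 0.4603 -0.2768] 0.0242
0.105 [274. 178.] [ 0.622  -0.1493] 0.0206
0.105 [357. 179.] [ 0.4441 -0.1759] 0.0301
0.105 [275. 186.] [ 0.6159 -0.1299] 0.0254
0.105 [276. 210.] [ 0.5863 -0.0403] 0.0339
0.105 [256. 269.] [0.5781 0.1317] 0.0215
0.105 [313. 276.] [0.4863 0.1296] 0.0215
0.105 [258. 281.] [0.5728 0.1449] 0.0254
0.105 [313. 289.] [0.4833 0.1431] 0.0251
0.105 [267. 303.] [0.5409 0.1954] 0.0174
0.105 [239. 312.] [0.5758 0.2236] 0.0216
0.105 [313. 311.] [0.4719 0.1962] 0.0232
0.105 [242. 326.] [0.5709 0.234 ] 0.0258
0.105 [248. 349.] [0.5494 0.2775] 0.0226
0.105 [218. 365.] [0.5735 0.3156] 0.0217
0.105 [222. 381.] [0.5607 0.3245] 0.019
0.105 [229. 406.] [0.5477 0.3588] 0.0239
0.113 [358. 152.] [ 0.4605 -0.2865] 0.0204
0.113 [356. 159.] [ 0.4592 -0.2616] 0.0238
0.113 [274. 178.] [ 0.6182 -0.1363] 0.0202
0.113 [357. 179.] [ 0.4433 -0.1624] 0.0296
0.113 [275. 186.] [ 0.6122 -0.1172] 0.025
0.113 [276. 210.] [ 0.583
[... 1077 characters left out ...]
0.105 [505. 339.] [0.5739 0.3214] 0.0242
0.105 [439. 341.] [0.6251 0.2312] 0.0216
0.105 [495. 358.] [0.6225 0.3103] 0.0222
0.113 [194. 187.] [ 0.47   -0.2892] 0.0199
0.113 [200. 220.] [ 0.549  -0.2233] 0.024
0.113 [405. 253.] [0.484  0.1402] 0.0202
0.113 [217. 260.] [ 0.627  -0.1397] 0.0198
0.113 [391. 290.] [0.574  0.1424] 0.0204
0.113 [219. 297.] [ 0.6916 -0.0929] 0.017
0.113 [449. 307.] [0.5716 0.2324] 0.0206
0.113 [390. 304.] [0.5859 0.1448] 0.0228
0.113 [445. 321.] [0.5835 0.2322] 0.0236
0.113 [386. 324.] [0.634  0.1528] 0.0208
0.113 [512. 325.] [0.5693 0.3224] 0.0207
0.113 [505. 339.] [0.5811 0.32  ] 0.0239
0.113 [439. 341.] [0.6315 0.2311] 0.0213
0.113 [495. 358.] [0.629 0.309] 0.0219
```

```bash
cat >> h.py <<'E'
def axes(o):
    return R.from_euler('xyz',o["orientation"],degrees=True).as_matrix()
def go(o,pos,jaw=None):
    """shift mm & rotvec deg in tool axes to reach TCP pos straight down, with jaw line at angle jaw (deg, world, mod 180)"""
    M=axes(o);p=np.array(pos)-o["tool_pos"]
    cur=np.degrees(np.arctan2(M[1,1],M[0,1]))
    out=[]
    if jaw is None: jaw=cur
    d=(jaw-cur+90)%180-90
    for dd in (d,d-180*np.sign(d)):
        a=np.radians(cur+dd);x=np.array([0,0,-1.]);y=np.array([np.cos(a),np.sin(a),0])
        T=np.c_[x,y,np.cross(x,y)]
        out.append(R.from_matrix(M.T@T).as_rotvec(degrees=True).round(2))
    print("cur jaw",cur.round(2),"shift",(M.T@p*1000).round(1),"rot",out[0],"alt",out[1])
E
python3 - <<'E'
from plant import *
from h import *
o=get_obs();M=axes(o);print(M.round(3))
for n in("side","scene"):
    s=snapshot(n)
    for nm,lo,hi in(("red",(0,150,0),(6,255,255)),("yel",(22,150,0),(30,255,255)),("green",(50,120,0),(75,255,255))):
        for q in lids(s,.105,lo,hi): print(n,nm,*q)
go(o,(.4614,-.2994,.226),-45)
E
```

```text
[[-0.    -0.388 -0.921]
 [-0.001 -0.921  0.388]
 [-1.     0.001 -0.   ]]
side red [623. 148.] [-0.1649 -0.4727] 0.0546
side red [349. 187.] [ 0.4628 -0.1465] 0.0195
side red [347. 220.] [ 0.4502 -0.0339] 0.0282
side yel [292. 141.] [ 0.6245 -0.3283] 0.0194
side yel [293. 148.] [ 0.6173 -0.3021] 0.0219
side yel [293. 170.] [ 0.5851 -0.1964] 0.035
side yel [434. 204.] [ 0.2967 -0.1246] 0.0386
side green [392. 155.] [ 0.3793 -0.3964] 0.0247
side green [407. 207.] [ 0.3376 -0.168 ] 0.0245
scene red [139.  50.] [-0.0522 -0.9279] 0.1148
scene red [262. 207.] [ 0.4628 -0.1425] 0.0181
scene yel [250. 184.] [ 0.4022 -0.2021] 0.0389
scene yel [129. 233.] [ 0.6239 -0.3226] 0.019
scene green [177. 158.] [ 0.3822 -0.3928] 0.0239
scene green [280. 172.] [ 0.342  -0.1653] 0.022
cur jaw -112.85 shift [   0.8  771.5 -541.5] rot [-6.785e+01  2.000e-02 -4.000e-02] alt [ 1.1215e+02 -5.0000e-02 -2.0000e-02]
```

```bash
python3 - <<'E'
from plant import *
from h import *
go(get_obs(),(.621,-.147,.226),135)
E
```

```text
cur jaw -112.85 shift [ 6.000e-01  5.692e+02 -6.293e+02] rot [-6.785e+01  1.000e-02 -2.000e-02] alt [ 1.1215e+02 -2.0000e-02 -1.0000e-02]
```

carry_out --series '[[[0,18,-20,3,0,0],[0,50,-55,10,0,0],[0,85,-94,17,0,0],[0,120,-133,24,0,0],[0,155,-172,31,0,0],[0,190,-210,38,0,0],[0,225,-249,45,0,0],[0,260,-288,52,0,0],[0,295,-326,59,0,0],[0,330,-365,66,0,0]]]' --hand -1

```text
clock: 1.6
tool_pos: [0.4708, 0.1747, 0.2269]
orientation: [-50.5, 89.9, 40.4]
force: [0.7, -0.7, -0.9]
opening: 0.0877
```

```bash
python3 - <<'E'
from plant import *
from h import *
o=get_obs();print(o["joint_pos"].round(1),o["tool_pos"])
go(o,(.621,-.147,.226),135)
E
```

```text
[ 42.8   4.1 -20.7   0.  -65.2 -41.9] [0.47079993 0.17467679 0.22694254]
cur jaw -179.06 shift [   0.9 -144.9 -324.1] rot [4.594e+01 5.000e-02 2.000e-02] alt [-1.3406e+02 -3.0000e-02  6.0000e-02]
```

carry_out --series '[[[0,-18,-40,6,0,0],[0,-36,-81,12,0,0],[0,-54,-121,18,0,0],[0,-72,-162,24,0,0],[0,-90,-202,30,0,0],[0,-108,-243,36,0,0],[0,-126,-283,42,0,0],[0,-138,-310,45,0,0],[0,-145,-324,46,0,0],[0,-145,-324,46,0,0]]]'

```text
clock: 2.85
tool_pos: [0.6219, -0.1455, 0.2261]
orientation: [132.4, 90.0, 177.5]
force: [-0.0, 0.4, 0.4]
opening: 0.0873
```

```bash
python3 - <<'E'
from plant import *
from h import *
o=get_obs();print(o["joint_pos"].round(1),o["tool_pos"])
s=snapshot("wrist");cv2.imwrite("pics/w1.png",s["color"][:,:,::-1])
for q in lids(s,.105): print(*q)
go(o,(.621,-.147,.065),135)
E
```

```text
[  4.3  17.2  -4.2  -0.  -68.6 -49.2] [ 0.62187523 -0.14545138  0.22614571]
[323. 186.] [ 0.6073 -0.1568] 0.0173
[321. 198.] [ 0.6157 -0.1507] 0.0194
[323. 228.] [ 0.6209 -0.1456] 0.0217
cur jaw 135.11 shift [161.1  -0.5  -1.7] rot [ 0.11 -0.02 -0.02] alt [-1.7989e+02  4.0000e-02 -4.0000e-02]
```

View pics/w1.png

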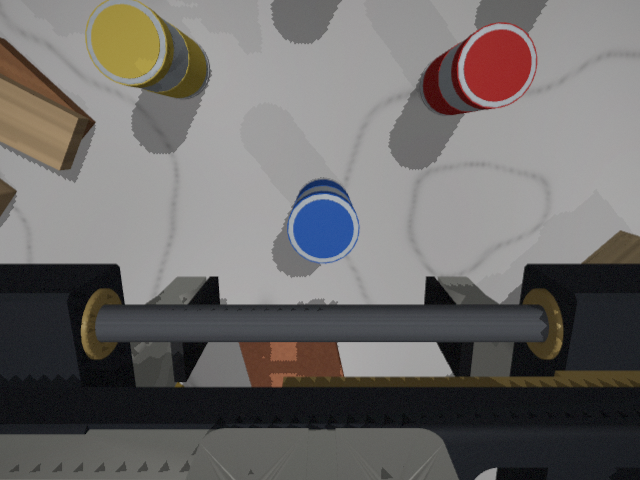

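The wrist view shows the blue lid at about (324,228), centred between the fingers. Red is at (497,65) and yellow at (126,40), both well clear, so I'll go down and grip.

carry_out --series '[[[20,0,0,0,0,0],[50,0,0,0,0,0],[85,0,0,0,0,0],[115,0,0,0,0,0],[138,0,0,0,0,0],[152,0,0,0,0,0],[160,0,0,0,0,0],[161,0,0,0,0,0],[161,0,0,0,0,0]]]'

```text
clock: 4.03
tool_pos: [0.6223, -0.1448, 0.0664]
orientation: [-51.1, 89.9, -6.0]
force: [-0.1, 0.2, 0.5]
opening: 0.0876
```

carry_out --series '[[[0,0,0,0,0,0],[0,0,0,0,0,0],[0,0,0,0,0,0],[0,0,0,0,0,0],[0,0,0,0,0,0],[0,0,0,0,0,0],[0,0,0,0,0,0],[0,0,0,0,0,0]]]' --hand 1

```text
clock: 5.03
tool_pos: [0.6218, -0.1448, 0.0656]
orientation: [172.2, 90.0, -142.6]
force: [-1.9, 1.1, 1.3]
opening: 0.0516
```

```bash
python3 - <<'E'
from plant import *
from h import *
o=get_obs();print(o["joint_pos"].round(1),o["tool_pos"],o["force"],o["opening"])
go(o,(.4797,.3195,.240),46.5)
E
```

```text
[  4.4  25.1 -15.2   0.  -49.7 -49.2] [ 0.62178281 -0.14483851  0.06561136] [-1.93007476  1.05526694  1.31309647] 0.05158920574931743
cur jaw 135.15 shift [-174.4  428.2  229. ] rot [88.65 -0.    0.  ] alt [-91.35  -0.    -0.  ]
```

carry_out --series '[[[-8,0,0,0,0,0],[-25,0,0,0,0,0],[-50,0,0,0,0,0],[-80,0,0,0,0,0],[-110,0,0,0,0,0],[-138,0,0,0,0,0],[-160,0,0,0,0,0],[-172,0,0,0,0,0],[-174,0,0,0,0,0]]]'

```text
clock: 6.15
tool_pos: [0.622, -0.1448, 0.2406]
orientation: [-39.1, 89.9, 6.0]
force: [-1.2, -0.3, -2.5]
opening: 0.0515
```

```bash
python3 - <<'E'
from plant import *
from h import *
o=get_obs();print(o["joint_pos"].round(1),o["tool_pos"],o["force"],o["opening"])
go(o,(.4797,.3195,.240),46.5)
s=snapshot("wrist");cv2.imwrite("pics/w2.png",s["color"][:,:,::-1])
E
```

```text
[  4.4  16.6  -3.1  -0.  -70.2 -49.2] [ 0.6219939  -0.14483355  0.24061238] [-1.16016162 -0.25541926 -2.52174337] 0.05151263295060295
cur jaw 135.15 shift [  0.5 428.4 228.8] rot [ 8.865e+01  1.000e-01 -1.000e-02] alt [-9.135e+01  1.000e-02  1.000e-01]
```

View pics/w2.png

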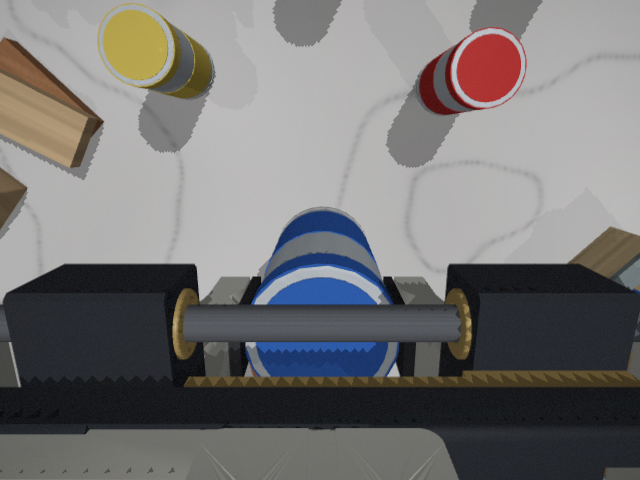

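The tin is held upright between the pads, lid centred near (322,320). Next I carry it towards the farther empty cell.

carry_out --series '[[[0,10,5,-2,0,0],[0,34,18,-7,0,0],[0,70,37,-15,0,0],[0,108,58,-23,0,0],[0,148,79,-32,0,0],[0,188,100,-40,0,0],[0,228,122,-49,0,0],[0,268,143,-57,0,0],[0,306,163,-65,0,0],[0,340,182,-73,0,0]]]'

```text
clock: 7.45
tool_pos: [0.5076, 0.2255, 0.2388]
orientation: [91.8, 89.9, -149.6]
force: [-0.3, 0.3, -2.1]
opening: 0.0514
```

```bash
python3 - <<'E'
from plant import *
from h import *
o=get_obs();print(o["joint_pos"].round(1),o["tool_pos"],o["force"],o["opening"])
go(o,(.4797,.3195,.240),46.5)
E
```

```text
[ 44.1   8.9 -13.5  -0.  -67.7 -15.6] [0.5076095  0.2255044  0.23875702] [-0.25047298  0.28423136 -2.13922082] 0.05141305222556606
cur jaw -151.46 shift [ -1.3 -20.4  95.9] rot [-1.796e+01  1.000e-02 -7.000e-02] alt [ 1.6204e+02 -1.1000e-01 -1.0000e-02]
```

carry_out --series '[[[0,-6,28,-6,0,0],[0,-12,56,-11,0,0],[0,-17,78,-15,0,0],[0,-20,92,-17,0,0],[0,-20,96,-18,0,0],[0,-20,96,-18,0,0],[0,-20,96,-18,0,0]]]'

```text
clock: 8.32
tool_pos: [0.4817, 0.3174, 0.2396]
orientation: [143.3, 90.0, -80.6]
force: [0.8, -1.0, -3.1]
opening: 0.0515
```

```bash
python3 - <<'E'
from plant import *
from h import *
o=get_obs();print(o["joint_pos"].round(1),o["tool_pos"],o["force"],o["opening"])
go(o,(.4797,.3195,.140),46.5)
for n in("side","scene","wrist"):
    s=snapshot(n);cv2.imwrite(f"pics/{n}3.png",s["color"][:,:,::-1])
E
```

```text
[ 52.8  10.9 -10.9   0.  -68.2  -6.7] [0.48165602 0.31736801 0.23963435] [ 0.77194677 -0.97670243 -3.11940641] 0.05146188622409034
cur jaw -133.92 shift [99.6 -0.2  2.9] rot [-0.42 -0.   -0.  ] alt [ 1.7958e+02 -1.0000e-02  1.0000e-02]
```

View pics/wrist3.png

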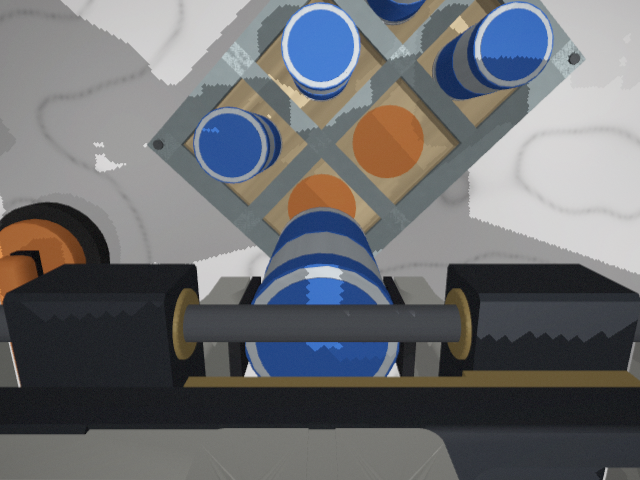

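View pics/side3.png

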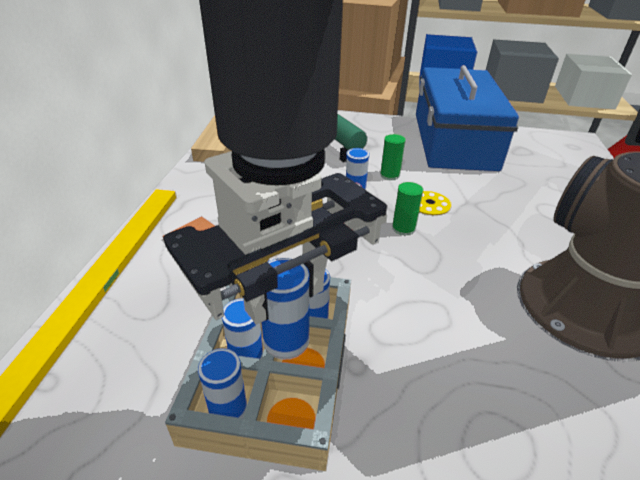

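View pics/scene3.png

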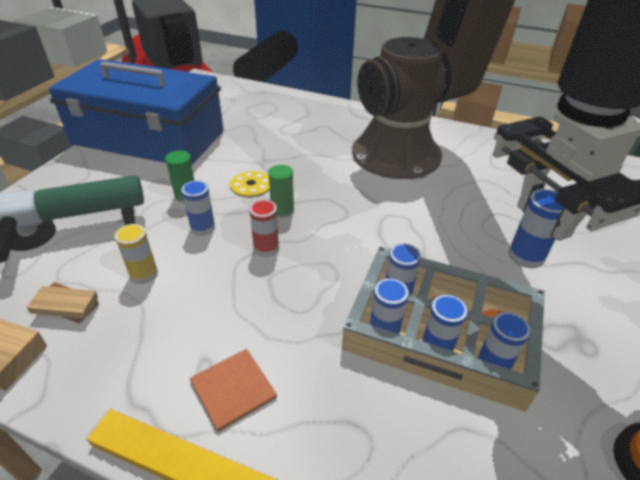

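Wrist view: the tin is above the far cell, whose disc shows at (322,195). The other empty disc is fully visible at (388,141), and the screws are at (159,145) and (573,59). I'll cross-check the cell estimates from this view.

```bash
python3 - <<'E'
from plant import *
from h import *
s=snapshot("wrist");o=get_obs();print(o["tool_pos"])
hsv=cv2.cvtColor(s["color"],cv2.COLOR_RGB2HSV)
m=cv2.inRange(hsv,(6,150,80),(16,255,255))
n,l,st,c=cv2.connectedComponentsWithStats(m)
for i in range(1,n):
    if st[i,4]>500:
        cc=max(cv2.findContours((l==i).astype(np.uint8),0,1)[0],key=cv2.contourArea)
        print(st[i],circ(ray(s,cv2.convexHull(cc)[:,0],.008)))
print(ray(s,[(159,145),(573,59)],.062))
E
```

```text
[0.48165616 0.31758284 0.23966592]
[ 353  106   71   72 3991] (array([0.48257997, 0.22992111]), np.float64(0.033541546991748106))
[ 288  175   68   44 1948] (array([0.48031451, 0.32009472]), np.float64(0.033457885844277835))
[   0  219   86   85 4009] (array([0.63695087, 0.57870312]), np.float64(0.05516296519958762))
[[0.61831302 0.37353356]
 [0.43614024 0.089079  ]]
```

carry_out --series '[[[10,0,1,0,0,0],[30,0,2,0,0,0],[55,0,2,0,0,0],[80,0,2,0,0,0],[100,0,2,0,0,0],[115,0,2,0,0,0],[120,0,2,0,0,0],[120,0,2,0,0,0]]]'

```text
clock: 9.52
tool_pos: [0.4801, 0.3195, 0.1196]
orientation: [161.9, 90.0, -62.0]
force: [0.0, -0.5, -3.0]
opening: 0.0515
```

```bash
python3 - <<'E'
from plant import *
from h import *
o=get_obs();print(o["tool_pos"],o["force"])
go(o,(.4804,.3198,.0745))
for n in("side",):
    s=snapshot(n);cv2.imwrite(f"pics/{n}4.png",s["color"][:,:,::-1])
E
```

```text
[0.48013888 0.31950562 0.11957734] [ 0.02024708 -0.51571156 -2.97554792]
cur jaw -133.84 shift [45.1 -0.4  0. ] rot [ 0.   -0.01 -0.  ] alt [ 0.   -0.01 -0.  ]
```

View pics/side4.png

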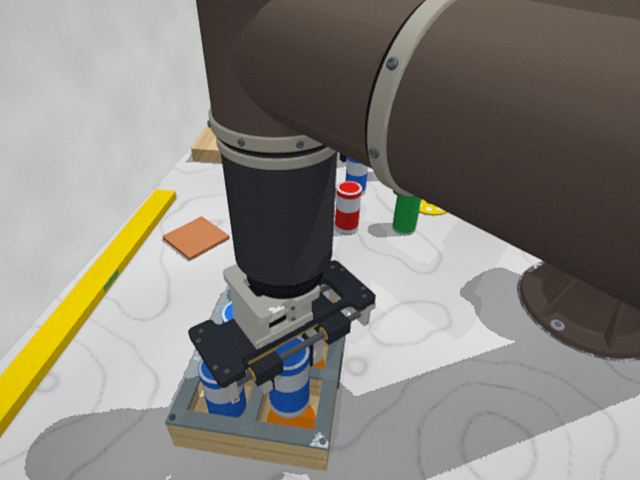

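The tin's base (near (293,410)) has gone into the opening over the disc, and the wrist force shows no contact. I'll continue slowly.

carry_out --series '[[[6,0,0,0,0,0],[15,0,0,0,0,0],[24,0,0,0,0,0],[33,0,0,0,0,0],[39,0,0,0,0,0],[42,0,0,0,0,0],[44,0,0,0,0,0],[44,0,0,0,0,0]]]'

```text
clock: 10.58
tool_pos: [0.4801, 0.3194, 0.0756]
orientation: [-96.3, 90.0, 39.9]
force: [1.0, 0.8, -3.0]
opening: 0.0516
```

```bash
python3 - <<'E'
from plant import *
o=get_obs();print(o["tool_pos"],o["force"])
E
```

```text
[0.48005776 0.3194476  0.0755992 ] [ 0.96314164  0.82659748 -2.9834319 ]
```

carry_out --series '[[[0.7,0,0,0,0,0],[1.4,0,0,0,0,0],[2,0,0,0,0,0],[2,0,0,0,0,0],[2,0,0,0,0,0]]]'

```text
clock: 11.2
tool_pos: [0.4801, 0.3194, 0.0736]
orientation: [-118.8, 90.0, 17.4]
force: [-0.7, -0.1, -1.5]
opening: 0.0515
```

```bash
python3 - <<'E'
from plant import *
o=get_obs();print(o["tool_pos"],o["force"])
E
```

```text
[0.48006019 0.31942639 0.07359778] [-0.68353251 -0.12991881 -1.54566496]
```

Touching the floor: the load on the wrist is dropping. A little further, then release.

carry_out --series '[[[0.5,0,0,0,0,0],[0.5,0,0,0,0,0],[0.5,0,0,0,0,0]]]'

```text
clock: 11.58
tool_pos: [0.4801, 0.3194, 0.0735]
orientation: [-109.9, 90.0, 26.2]
force: [-3.1, -1.4, 5.4]
opening: 0.0514
```

carry_out --series '[[[0,0,0,0,0,0],[0,0,0,0,0,0],[0,0,0,0,0,0],[0,0,0,0,0,0],[0,0,0,0,0,0],[0,0,0,0,0,0]]]' --hand -1

```text
clock: 12.32
tool_pos: [0.48, 0.3194, 0.0731]
orientation: [-148.4, 90.0, -12.2]
force: [1.1, -0.1, 1.0]
opening: 0.0877
```

carry_out --series '[[[-8,0,0,0,0,0],[-25,0,0,0,0,0],[-55,0,0,0,0,0],[-90,0,0,0,0,0],[-125,0,0,0,0,0],[-150,0,0,0,0,0],[-165,0,0,0,0,0],[-165,0,0,0,0,0]]]'

```text
clock: 13.32
tool_pos: [0.4803, 0.3197, 0.2395]
orientation: [-84.7, 89.9, 51.4]
force: [0.0, 0.9, -0.7]
opening: 0.0876
```

```bash
python3 - <<'E'
from plant import *
from h import *
o=get_obs();print(o["joint_pos"].round(1),o["tool_pos"],o["force"],o["opening"])
s=snapshot("wrist");cv2.imwrite("pics/w5.png",s["color"][:,:,::-1])
for q in lids(s,.113): print(*q)
go(o,(.461,-.298,.240),135)
E
```

```text
[ 53.1  10.8 -11.    0.  -68.   -6.9] [0.48032404 0.31974534 0.23947753] [ 0.00395004  0.94924238 -0.69402219] 0.08764089597154473
[397.   7.] [0.5498 0.1789] 0.0086
[482.  56.] [0.4853 0.1406] 0.0258
[453.  71.] [0.4951 0.1708] 0.0207
[322.  85.] [0.5517 0.2323] 0.0079
[264. 139.] [0.5705 0.3133] 0.0176
[231. 141.] [0.5702 0.327 ] 0.0175
[275. 138.] [0.5609 0.3101] 0.0193
[323. 185.] [0.4936 0.3068] 0.0193
[324. 195.] [0.4833 0.3172] 0.025
[323. 226.] [0.4817 0.3181] 0.0217
cur jaw -133.85 shift [  -1.8  458.9 -414. ] rot [-88.85  -0.1    0.12] alt [91.15  0.12  0.1 ]
```

View pics/w5.png

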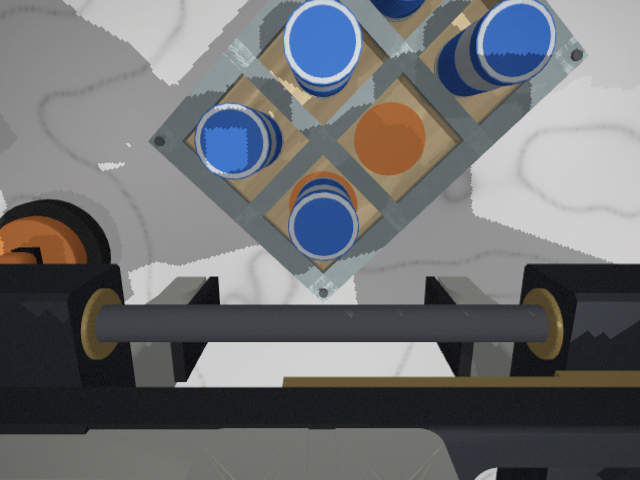

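The first tin stands in the far cell with its lid centred at (323,226). That unprojects to (0.4817, 0.3181), about 2 mm from the cell's centre. Next is the second tin.

carry_out --series '[[[0,15,-13,3,0,0],[0,50,-45,10,0,0],[0,88,-80,18,0,0],[0,126,-114,26,0,0],[0,164,-148,34,0,0],[0,202,-182,42,0,0],[0,240,-216,50,0,0],[0,278,-251,57,0,0],[0,315,-284,64,0,0],[0,350,-316,71,0,0]]]'

```text
clock: 14.62
tool_pos: [0.4638, -0.154, 0.2371]
orientation: [114.1, 89.9, 178.9]
force: [0.7, 0.4, 0.2]
opening: 0.0875
```

```bash
python3 - <<'E'
from plant import *
from h import *
o=get_obs();print(o["joint_pos"].round(1),o["tool_pos"])
go(o,(.461,-.298,.230),135)
E
```

```text
[  4.7   2.4 -21.1  -0.  -66.6 -29.9] [ 0.4638252  -0.15401382  0.23714012]
cur jaw 154.8 shift [   7.1  -58.8 -131.5] rot [19.8  -0.05 -0.08] alt [-1.602e+02  1.100e-01 -7.000e-02]
```

carry_out --series '[[[1,-12,-26,4,0,0],[2,-26,-57,9,0,0],[4,-39,-88,14,0,0],[6,-50,-112,18,0,0],[7,-57,-127,20,0,0],[7,-59,-131,20,0,0],[7,-59,-131,20,0,0],[7,-59,-131,20,0,0]]]'

```text
clock: 15.62
tool_pos: [0.464, -0.2949, 0.2312]
orientation: [-24.4, 90.0, 20.9]
force: [0.2, -0.1, 0.2]
opening: 0.0875
```

```bash
python3 - <<'E'
from plant import *
from h import *
o=get_obs();print(o["joint_pos"].round(1),o["tool_pos"])
s=snapshot("wrist");cv2.imwrite("pics/w6.png",s["color"][:,:,::-1])
for q in lids(s,.105): print(*q)
go(o,(.461,-.298,.065),135)
E
```

```text
[-12.    8.6 -14.9  -0.  -66.5 -32.8] [ 0.46397896 -0.29492217  0.23118218]
[323. 183.] [ 0.4472 -0.3042] 0.0154
[322. 193.] [ 0.4352 -0.296 ] 0.0029
[323. 223.] [ 0.4612 -0.2968] 0.0217
cur jaw 135.21 shift [166.2  -0.   -4.3] rot [0.21 0.01 0.01] alt [-1.7979e+02 -1.0000e-02  2.0000e-02]
```

View pics/w6.png

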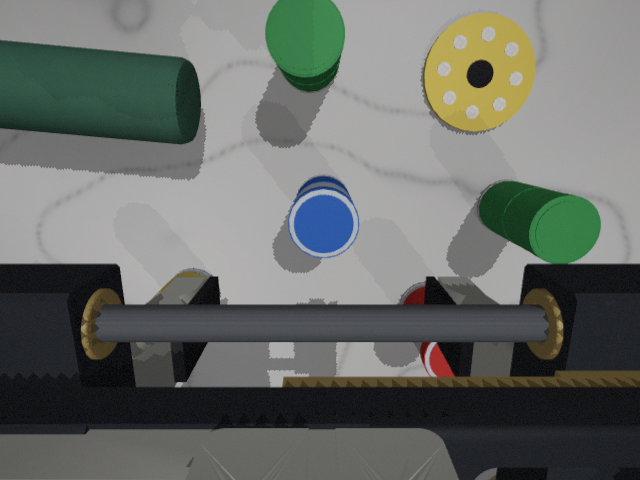

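The blue lid is at (323,223), centred between the fingers. Red and green are clear of the finger tips.

carry_out --series '[[[20,0,-2,0,0,0],[50,0,-3,0,0,0],[85,0,-3,0,0,0],[115,0,-3,0,0,0],[138,0,-3,0,0,0],[154,0,-3,0,0,0],[164,0,-3,0,0,0],[166,0,-3,0,0,0],[166,0,-3,0,0,0]]]'

```text
clock: 16.8
tool_pos: [0.4622, -0.2978, 0.0656]
orientation: [-67.0, 90.0, -21.8]
force: [-0.1, 0.7, -0.2]
opening: 0.0877
```

carry_out --series '[[[0,0,0,0,0,0],[0,0,0,0,0,0],[0,0,0,0,0,0],[0,0,0,0,0,0],[0,0,0,0,0,0],[0,0,0,0,0,0],[0,0,0,0,0,0],[0,0,0,0,0,0]]]' --hand 1

```text
clock: 17.8
tool_pos: [0.4617, -0.2976, 0.0651]
orientation: [121.2, 90.0, 166.4]
force: [-1.0, 1.0, 2.9]
opening: 0.0518
```

carry_out --series '[[[-8,0,0,0,0,0],[-25,0,0,0,0,0],[-50,0,0,0,0,0],[-80,0,0,0,0,0],[-110,0,0,0,0,0],[-138,0,0,0,0,0],[-160,0,0,0,0,0],[-172,0,0,0,0,0],[-174,0,0,0,0,0]]]'

```text
clock: 18.92
tool_pos: [0.4619, -0.2976, 0.2394]
orientation: [-45.1, 90.0, 0.0]
force: [-0.5, 0.4, -4.4]
opening: 0.0515
```

```bash
python3 - <<'E'
from plant import *
from h import *
o=get_obs();print(o["joint_pos"].round(1),o["tool_pos"],o["force"],o["opening"])
go(o,(.4825,.2298,.240),46.5)
s=snapshot("wrist");cv2.imwrite("pics/w7.png",s["color"][:,:,::-1])
E
```

```text
[-12.4   8.2 -14.2  -0.  -67.5 -32.5] [ 0.4619266  -0.29764881  0.23940705] [-0.48036903  0.42498723 -4.38961316] 0.0514898427319169
cur jaw 135.15 shift [ -0.6 357.4 388.4] rot [8.865e+01 5.000e-02 0.000e+00] alt [-9.135e+01 -0.000e+00  5.000e-02]
```

View pics/w7.png

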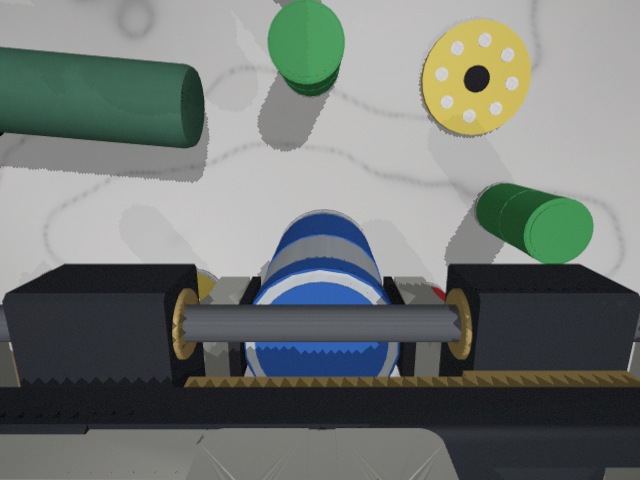

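The second tin is held upright, lid near (322,325). I'll carry it to the middle cell.

carry_out --series '[[[0,9,10,-2,0,0],[0,32,35,-8,0,0],[0,64,70,-16,0,0],[0,96,104,-25,0,0],[0,128,139,-33,0,0],[0,160,174,-41,0,0],[0,192,209,-49,0,0],[0,224,243,-57,0,0],[0,254,276,-65,0,0],[0,282,306,-72,0,0]]]'

```text
clock: 20.23
tool_pos: [0.4767, 0.12, 0.2383]
orientation: [85.4, 89.9, -157.1]
force: [0.3, -0.7, -3.6]
opening: 0.0516
```

```bash
python3 - <<'E'
from plant import *
from h import *
o=get_obs();print(o["joint_pos"].round(1),o["tool_pos"])
go(o,(.4825,.2298,.240),46.5)
E
```

```text
[ 37.1   2.6 -20.7  -0.  -66.8  -9.6] [0.47673011 0.1200197  0.23826493]
cur jaw -152.49 shift [ -1.8 -55.8  94.7] rot [-18.99   0.02  -0.07] alt [ 1.6101e+02 -1.0000e-01 -2.0000e-02]
```

carry_out --series '[[[0,-14,24,-5,0,0],[0,-28,48,-10,0,0],[0,-41,69,-14,0,0],[0,-51,86,-18,0,0],[0,-56,94,-19,0,0],[0,-56,95,-19,0,0],[0,-56,95,-19,0,0],[0,-56,95,-19,0,0]]]'

```text
clock: 21.22
tool_pos: [0.4841, 0.2276, 0.2392]
orientation: [-67.2, 90.0, 68.9]
force: [-0.2, 0.8, -2.8]
opening: 0.0515
```

```bash
python3 - <<'E'
from plant import *
from h import *
o=get_obs();print(o["joint_pos"].round(1),o["tool_pos"],o["force"])
go(o,(.4825,.2298,.120),46.5)
s=snapshot("wrist");cv2.imwrite("pics/w8.png",s["color"][:,:,::-1])
E
```

```text
[ 46.2   6.8 -15.9  -0.  -67.3  -0.1] [0.48411673 0.2276246  0.23916335] [-0.23400914  0.75323218 -2.75685243]
cur jaw -133.91 shift [119.2  -0.4   2.7] rot [-0.41  0.    0.  ] alt [ 1.7959e+02  1.0000e-02 -0.0000e+00]
```

View pics/w8.png

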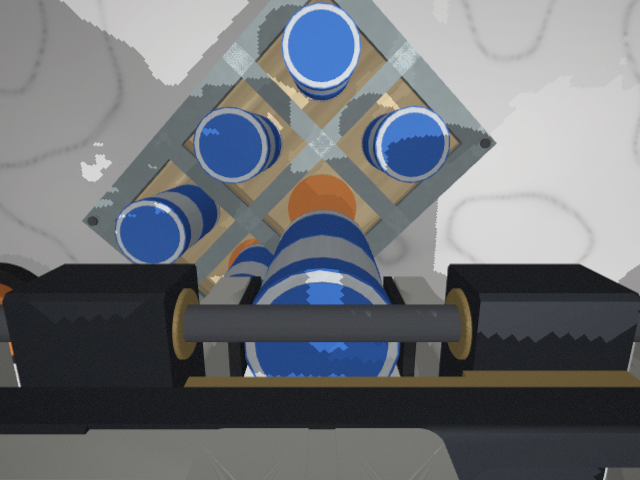

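The tin is over the middle cell's disc, seen at (322,200). The first tin sits clear at the lower left, around (250,265).

carry_out --series '[[[10,0,1,0,0,0],[30,0,3,0,0,0],[55,0,3,0,0,0],[80,0,3,0,0,0],[100,0,3,0,0,0],[114,0,3,0,0,0],[119,0,3,0,0,0],[119,0,3,0,0,0]]]'

```text
clock: 22.28
tool_pos: [0.4821, 0.2303, 0.1201]
orientation: [166.6, 90.0, -57.2]
force: [-0.1, -0.2, -3.0]
opening: 0.0513
```

```bash
python3 - <<'E'
from plant import *
from h import *
o=get_obs();print(o["tool_pos"],o["force"])
go(o,(.4825,.2298,.0751))
E
```

```text
[0.48212747 0.23033391 0.12011639] [-0.09441973 -0.16999123 -3.02410769]
cur jaw -133.85 shift [45.   0.1 -0.6] rot [ 0.   -0.01 -0.  ] alt [ 0.   -0.01 -0.  ]
```

carry_out --series '[[[6,0,0,0,0,0],[15,0,0,0,0,0],[24,0,0,0,0,0],[33,0,0,0,0,0],[40,0,0,0,0,0],[44,0,0,0,0,0],[45,0,0,0,0,0],[45,0,0,0,0,0]]]'

```text
clock: 23.28
tool_pos: [0.4821, 0.2304, 0.0752]
orientation: [-103.3, 90.0, 32.8]
force: [0.4, -0.7, -2.9]
opening: 0.0515
```

carry_out --series '[[[0.7,0,0,0,0,0],[1.4,0,0,0,0,0],[2,0,0,0,0,0],[2,0,0,0,0,0],[2,0,0,0,0,0]]]'

```text
clock: 23.9
tool_pos: [0.482, 0.2303, 0.0731]
orientation: [-103.8, 90.0, 32.4]
force: [-0.5, 0.3, -2.9]
opening: 0.0517
```

```bash
python3 - <<'E'
from plant import *
o=get_obs();print(o["tool_pos"],o["force"])
E
```

```text
[0.48202939 0.23034098 0.07311634] [-0.47105151  0.32775088 -2.8533618 ]
```

Not touching the floor yet.

carry_out --series '[[[0.5,0,0,0,0,0],[1,0,0,0,0,0],[1,0,0,0,0,0],[1,0,0,0,0,0]]]'

```text
clock: 24.4
tool_pos: [0.4822, 0.2302, 0.073]
orientation: [-129.2, 90.0, 7.0]
force: [-3.6, -2.1, 8.2]
opening: 0.0514
```

Contact. Releasing and going up.

carry_out --series '[[[0,0,0,0,0,0],[0,0,0,0,0,0],[0,0,0,0,0,0],[0,0,0,0,0,0],[0,0,0,0,0,0],[0,0,0,0,0,0]]]' --hand -1

```text
clock: 25.15
tool_pos: [0.482, 0.2303, 0.072]
orientation: [-103.1, 90.0, 33.1]
force: [0.5, 0.1, 0.2]
opening: 0.0874
```

carry_out --series '[[[-8,0,0,0,0,0],[-25,0,0,0,0,0],[-55,0,0,0,0,0],[-90,0,0,0,0,0],[-125,0,0,0,0,0],[-150,0,0,0,0,0],[-165,0,0,0,0,0],[-165,0,0,0,0,0],[-165,0,0,0,0,0]]]'

```text
clock: 26.28
tool_pos: [0.4815, 0.23, 0.236]
orientation: [75.6, 89.9, -148.2]
force: [0.3, -0.3, -0.3]
opening: 0.0876
```

```bash
python3 - <<'E'
from plant import *
from h import *
o=get_obs();print(o["joint_pos"].round(1),o["tool_pos"],o["force"],o["opening"])
s=snapshot("wrist");cv2.imwrite("pics/w9.png",s["color"][:,:,::-1])
for q in lids(s,.113): print(*q)
s=snapshot("side");cv2.imwrite("pics/s9.png",s["color"][:,:,::-1])
E
```

```text
[ 46.6   6.9 -16.2  -0.  -67.   -0.4] [0.48145154 0.22997177 0.23595719] [ 0.28489796 -0.25343846 -0.29232616] 0.08762952474491718
[320.  83.] [0.574  0.1464] 0.0222
[261. 138.] [0.5722 0.2286] 0.0227
[380. 137.] [0.4894 0.1566] 0.0093
[414. 139.] [0.4848 0.1397] 0.0213
[228. 140.] [0.5704 0.2365] 0.0174
[369. 136.] [0.4999 0.1502] 0.0158
[273. 138.] [0.5618 0.2187] 0.018
[199. 202.] [0.5609 0.2898] 0.0204
[322. 187.] [0.4945 0.2179] 0.0193
[174. 215.] [0.5723 0.31  ] 0.0179
[322. 198.] [0.4833 0.2274] 0.0243
[322. 229.] [0.4823 0.2295] 0.0217
[146. 230.] [0.5702 0.3225] 0.0217
[262. 258.] [0.493  0.2873] 0.021
[251. 280.] [0.4852 0.3107] 0.0227
[241. 294.] [0.4834 0.3145] 0.0186
```

View pics/w9.png

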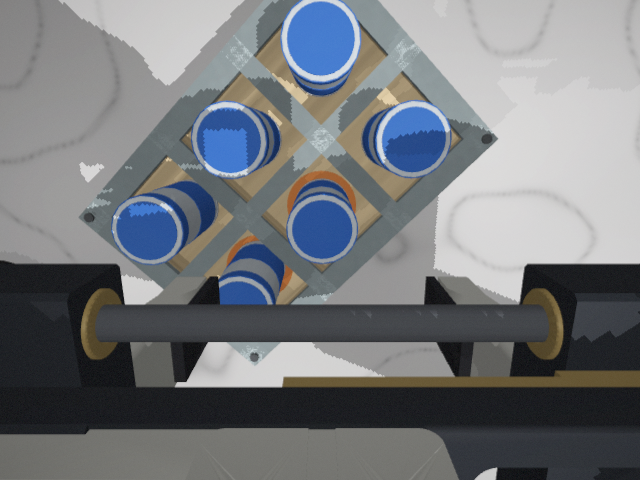

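View pics/s9.png

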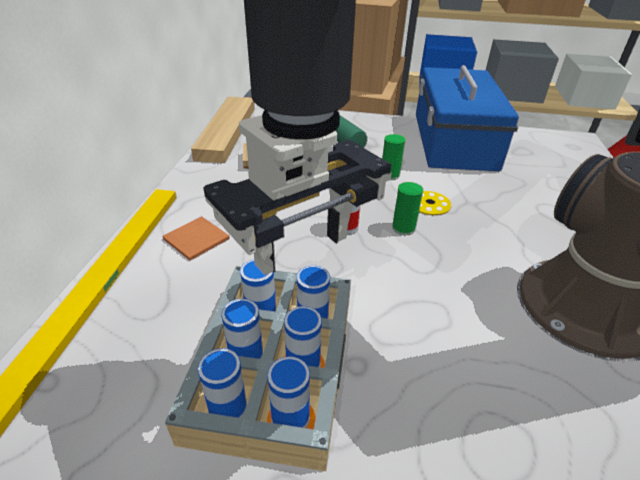

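The side view shows all six cells filled and level, with the new lids near (303,325) and (290,375). The gripper is clear above. The second tin's lid unprojects to (0.4823, 0.2295), within 1 mm of the cell's centre.

```bash
python3 -c "
from plant import *
print(close_job())"
```

```text
the job is handed in; nothing more can be done
None
```

I put both loose blue tins upright through the cover into the two empty cells, and handed the job in at about 26 s of the 64 s allowed. I gripped them diagonally to clear the neighbouring tins, lowered each one until it touched the floor (5 to 8 N peak at the wrist), and only then released it.

- **Position:** just after each release, the wrist view put the lid about 2 mm (far cell) and 1 mm (middle cell) from the measured cell centre. By eye, both new tins stand upright and level with the other four.
- **Gripper:** it was open, well above the tins and carrying no load when I handed in. I did not touch the red, yellow or green tins.
- **Disagreements:** the scene and side cameras differed by about 4 to 5 mm in y on the loose tins. The wrist view settled where to grip, well within the gripper's play. In the last wrist picture the fingers partly hid the first tin's lid, so its automatic reading there was about 6 mm off and I disregarded it.

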